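# Move a hanging job carrier over the end stops onto the next rail

### The job

Slide the hanging job carrier out from under the keeper strip of its rail, lift it over the two end stops and set it gently down astride the next rail. Then slide it along in under that rail's keeper until it presses the spring buffer about half way in, without ever ramming the buffer to its end, and let go so that it stays hanging there with the buffer still bearing against it. Do not pry at the rails, and leave the other things on the table where they are.

Things in the scene. Friction and masses are not known exactly. Their poses are not given: they have to be found in the camera images.
- carrier: Grey plastic carrier, 350 g, an upside-down U hanging astride rail A: flat roof 40 mm along the rail, 44 mm across, 6 mm thick; two side plates 40 mm long, 12 mm apart inside (2 mm sideways play each way on a rail), reaching 50 mm below its underside. Origin: middle of the roof's underside, which rests on the rail. x along, towards rail B; y across, to the robot's side; z up.
- fin_grip (a point): Where to grip the carrier: on its upright grip fin on the roof, 50 mm above the carrier's origin, 17 mm below the fin's top. The fin is 12 mm thick across the rail and 30 mm long along it. Axes as the carrier's.
- rail_a: First rail, fixed: upright aluminium flat bar, 8 mm thick, on posts. Origin: on the table under mid length; x along towards rail B, y across to the robot's side. Bar x = -85..85 mm, top edge z = 110. End stops at both ends (outer 8 mm of the bar) rise 22 mm above the top edge. Keeper strip along the -y side, x = -85..12, y = -44..-14, underside z = 120, screw heads to 129: no lifting under it.
- exit_a (a point): Point on the top edge of rail A, 45 mm in +x from its origin: with the carrier's origin here it stands in the open between keeper and end stop (12 mm spare each way) and can be lifted; some 75 mm of lift takes its side plates over the end stops. The carrier starts 70 to 95 mm short of it, under the keeper. Axes as rail A.
- rail_b: Second rail, fixed, same section and height, the next after a gap of about 10 to 25 mm, a little aside and turned by a few degrees. Origin and axes as on rail A (x away from rail A). Bar x = -95..95 mm, top edge z = 110; 22 mm high end stop at x = -95..-87; keeper strip on the -y side, x = -18..95, underside z = 120 (4 mm play over the carrier's roof). More than 40 N on either rail is prying.
- landing_b (a point): Point on the top edge of rail B, 52 mm in -x from its origin: middle of the open stretch between end stop and keeper, where the carrier (origin here, 14 mm spare each way) is set down before it is slid in +x under the keeper. Axes as rail B.
- stop: Dark steel block, 16 x 20 x 44 mm, fixed on the far end of rail B. Origin: on the bar's top edge at the block's middle; axes as rail B. Holds a set screw with a sprung rubber buffer, 14 mm across, pointing to -x at the carrier's fin (whose edge is 15 mm from the carrier's origin). The screw is set differently each time, unmeasured: the free buffer's face stands 50 to 85 mm before the block's middle.
- screw_axis (a point): Point on the axis of the set screw and buffer, at the block's middle, 14 mm above the bar's top edge. The damped buffer yields up to 7 mm at 1.4 N per mm: half way about 5 N (at least 3.5 N, kept 0.4 s, is needed), end about 10 N; over 16 N means it was rammed (push slowly: 50 mm/s adds 3 N). Once let go, it pushes the carrier back 1 to 4 mm until friction on the rail holds it.
- plug_gauge: Plug gauge with a black grip, 22 x 113 x 22 mm, lying beside rail A on the robot's side. Leave it alone. Origin: centre of its underside.
- tally_counter: Small hand tally counter, 44 x 44 x 25 mm, standing on the robot's side near the gap. Leave it alone. Origin: centre of its underside.
- marker_black: Marker pen, white with black cap, 20 x 130 x 18 mm, lying behind rail A. Leave it alone. Origin: centre of its underside.

How it is judged:
On the way, in this order (a step that is already met when the one before it is completed fails the run):
1. the carrier is lifted clear of rail A, over its end stop (z of carrier in the frame of rail_a above 0.132 m and x of carrier in the frame of rail_a above 0.03 m and contact force between carrier and rail_a below 0.05 N), for 0.1 s.
2. the carrier sits astride rail B (z of carrier in the frame of rail_b between 0.107 and 0.113 m and y of carrier in the frame of rail_b between -0.006 and 0.006 m and angle between the x axis of carrier and the x axis of rail_b, either way round below 0.15 rad and contact force between carrier and rail_b above 0.5 N), for 0.2 s.
3. the carrier, seated on rail B, presses the buffer with at least 3.5 N (z of carrier in the frame of rail_b between 0.107 and 0.113 m and y of carrier in the frame of rail_b between -0.006 and 0.006 m and angle between the x axis of carrier and the x axis of rail_b, either way round below 0.15 rad and contact force between carrier and stop above 3.5 N), for 0.4 s.
At the end, for the whole second after the job is handed in: The carrier hangs at rest astride rail B, released: its roof on the bar's top edge within 3 mm, within 6 mm across, in line within 0.15 rad, upright within 0.12 rad, its origin 50 to 105 mm before the stop block's middle, with the buffer still pressing on it (more than 0.1 N) (z of carrier in the frame of rail_b between 0.107 and 0.113 m and y of carrier in the frame of rail_b between -0.006 and 0.006 m and angle between the x axis of carrier and the x axis of rail_b, either way round below 0.15 rad and x of carrier in the frame of stop between -0.105 and -0.05 m and contact force between carrier and stop above 0.1 N and angle between carrier's own z axis and vertical below 0.12 rad and linear speed of carrier below 0.01 m/s and contact force between carrier and the fingers below 0.05 N); the robot touches nothing.
It fails at once if the buffer is rammed to its end (more than 16 N between the carrier and the stop) (contact force between carrier and stop above 16 N).
It fails at once if the carrier is pressed or pried on a rail with more than 40 N (contact force between carrier and rail_a above 40 N or contact force between carrier and rail_b above 40 N).
It fails at once if the carrier is dropped or tipped (height (world z) of carrier below 0.09 m or angle between carrier's own z axis and vertical above 0.6 rad).
It fails at once if a bystander is moved by more than 15 mm (distance of any of plug_gauge, tally_counter, marker_black from where it was at the start of the episode above 0.015 m).
It also fails if it takes over 58 s, if anything falls off the work surface, if the arm or the gripper's body presses on something with over 40 N, if the wrist force passes 120 N, or if a joint passes its speed limit or range.

### The arm

A 7-joint arm with a two-finger parallel gripper is mounted at the origin on a cart in front of the work surface, level with it; the furniture and walls round the work are solid. World frame = base frame: x ahead of the robot, y to its left, z up, the work surface at z = 0. Lengths are in m, angles in rad, forces in N, time in s.
With the tool pointing down it reaches from about 0.425 to 1.025 m from the base axis. Payload 3.6 kg.
Tool frame: the origin (TCP) lies midway between the tips of the shut fingers; the grasp point (between the pads) lies 19 mm behind it (manip.tcp_to_grasp is the distance from the TCP to the grasp point, in m); z points along the fingers, y is the line along which they close (so a half turn about z gives the same grasp; the last joint's range is limited). The gripper opens to 85 mm and grips with 20 to 120 N. Pads are 22 mm wide; open, the fingers measure 114 mm over their backs; the gripper's body (76 mm by 85 mm) begins 54 mm behind the grasp point. The pads swing forward as they close: fully open they stand 13 mm farther back than shut.
Start: joints at [1.065, 0.591, 0.048, 1.609, -0.033, 0.943, -0.034], TCP at [0.29, -0.664, 0.231] pointing down, gripper open.
Joint ranges: [-2.69, 2.69], [-0.47, 2.24], [-1.27, 1.36], [0.19, 2.51], [-1.53, 4.68], [0.08, 2.07], [-3.09, 3.09]. Speed limits (rad/s): [2.57, 2.57, 3.14, 3.14, 3.14, 3.14, 3.14].

### API

Orientations are given as a unit quaternion [x, y, z, w].
In Python, from plant import manip gives the robot as it stands.
- The arm moves only by the tool carry_out, never from a script. Its argument "series" is a list of rows, each a list of 7 numbers: the turn, a rotation vector about the tool's x, y, z in rad, then the shift along the tool's x, y, z in cm, then the gripper's target within -1 to 1 (shut at 1, half-way at 0, fully open at -1). In form: [[wx, wy, wz, x, y, z, claw], ...]. A call has 1 to 20 rows; each row is the pose to reach, as a shift and turn from the pose commanded when the call began, along the tool's axes at that moment; what a row does not reach only later rows make up. A row lasts 1/12 s, in which the tool goes at most 41.7 mm and 7.16 degrees, less where a joint would pass 70% of its speed; a pose out of reach is approached as far as the arm can. A call with a gripper value outside its range is refused whole. The fingers move at their own pace and stop on an object; the grip force is fixed at half the most. Time passes only in rows, so rows that repeat a pose let the fingers close. It gives the time, the measured TCP pose, the force, the opening and the grip force at its end, in the units of the state.
- manip.get_obs(): the state, without advancing time (a new reading comes with each control period).
- manip.get_image(name): name is "scene" or "side" or "wrist"; returns a dict with "frame" (480x640x3 uint8, red, green, blue), "vfov" (degrees; the focal length in pixels is half the picture's height over the tangent of half this angle, whatever the lens; pixels are square), "cx", "cy" (the principal point, pixels), "eye" and "rotation" of the camera in the world. Camera axes: x right, y down, z forward; pixel columns grow to the right and rows downward; lengths in m; the calibration is good to about 2 mm. A picture is of the moment at which its call begins. There is no depth.
- manip.job_done(): hands the job in; it is judged then, once.
The state is a dict: "time_s": time; "joint_positions": joint angles; "qvel": joint speeds; "joint_efforts": joint torques, N m; "position": TCP position; "eef_rot": TCP orientation; "ft_force": force on the tool from outside, world axes, zero at the start; "moment": the same for the moment, N m; "grip_width": finger opening in m; "finger_force": force on a finger pad.
Only numpy, scipy, OpenCV 4.12 (cv2) and the standard library are available. Lean on these libraries where they do the work, as an engineer would, in place of code of your own. Each camera call takes 0.05 s, during which the arm holds its last target. There are 200 camera calls.

## Working session

There is one attempt and no reset: what is moved stays moved. The work goes in short steps, Python scripts to look and compute and a tool call to move; the robot and the scene stay as the last step left them, time stands still between calls to the robot, and variables do not carry over. Pictures are saved under pics/ and viewed, at most 12 in all, crops included, and the job is handed in when it is done.

Besides the shell and the picture viewer there is one more tool, called after ">>>" as name([rows], argument=value, ...), one row to a line, values as JSON. carry_out: Moves the arm, as the interface text tells. Its arguments: {"type":"object","properties":{"series":{"type":"array","items":{"type":"array","items":{"type":"number"}}}},"required":["series"]}

```bash
mkdir -p pics
cat > h.py <<'E'
import numpy as np, cv2
from plant import manip
from scipy.spatial.transform import Rotation as R
def cam(n):
    d=manip.get_image(n); h=d["frame"].shape[0]
    d["f"]=h/2/np.tan(np.radians(d["vfov"])/2); d["eye"]=np.array(d["eye"],float)
    r=np.array(d["rotation"],float); d["Rm"]=r if r.shape==(3,3) else R.from_quat(r).as_matrix()
    return d
def ray(d,u,v):
    return d["Rm"]@np.array([(u-d["cx"])/d["f"],(v-d["cy"])/d["f"],1.])
def onz(d,u,v,z):
    r=ray(d,u,v); return d["eye"]+r*(z-d["eye"][2])/r[2]
def tri(d1,p1,d2,p2):
    a=ray(d1,*p1);b=ray(d2,*p2);a/=np.linalg.norm(a);b/=np.linalg.norm(b)
    s=np.linalg.lstsq(np.c_[a,-b],d2["eye"]-d1["eye"],rcond=None)[0]
    A=d1["eye"]+a*s[0];B=d2["eye"]+b*s[1]; return (A+B)/2,np.linalg.norm(A-B)
def proj(d,P):
    q=d["Rm"].T@(np.array(P)-d["eye"]); return d["cx"]+d["f"]*q[0]/q[2],d["cy"]+d["f"]*q[1]/q[2]
E
python3 - <<'E'
from h import *
for n in ["scene","side"]:
    d=cam(n); cv2.imwrite(f"pics/{n}0.png",d["frame"][:,:,::-1]); print(n,d["eye"],d["Rm"].round(3).tolist(),d["f"],d["cx"],d["cy"])
o=manip.get_obs(); print(o)
E
```

```text
scene [-0.03751791  0.22328876  0.634046  ] [[-0.6, -0.482, 0.639], [-0.8, 0.365, -0.476], [-0.004, -0.797, -0.604]] 604.9877512116948 330.5560806460295 232.49326568456993
side [0.06784173 0.43094811 0.48562169] [[-0.813, -0.242, 0.53], [-0.582, 0.36, -0.729], [-0.014, -0.901, -0.433]] 435.27615596761746 318.378274218769 234.32830225599207
{'time_s': 0.1, 'joint_positions': array([ 1.06549635,  0.5920212 ,  0.04833369,  1.60969665, -0.03328419,
        0.94272664, -0.03369383]), 'qvel': array([-0.00102458, -0.0026562 ,  0.00060836, -0.00115882,  0.00064992,
        0.00029596,  0.00015739]), 'joint_efforts': array([ 3.88000786e-03, -5.50001800e+01,  1.55276008e+00, -1.98826754e+01,
        9.70222580e-03,  3.79527555e-03, -9.36877200e-06]), 'position': array([ 0.28987461, -0.66370604,  0.2302595 ]), 'eef_rot': array([ 9.78869579e-01,  2.04483006e-01, -2.78856321e-04, -9.84756629e-04]), 'ft_force': array([-0.64509842,  0.20256831,  0.17282969]), 'moment': array([-0.00503372, -0.03489735,  0.02071178]), 'finger_force': 0.0, 'grip_width': 0.0852960608270173}
```

View pics/scene0.png

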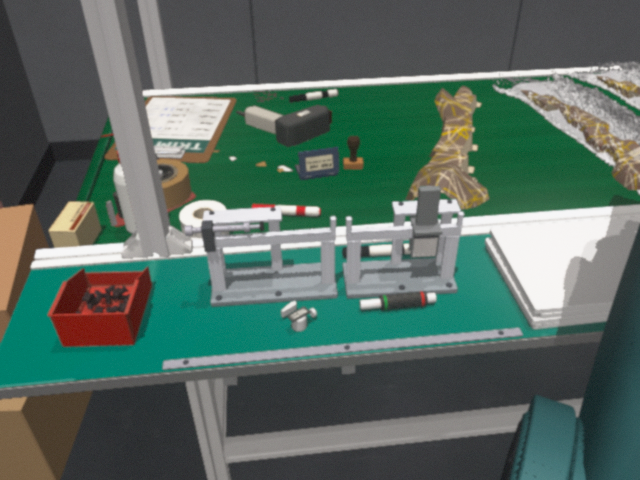

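View pics/side0.png

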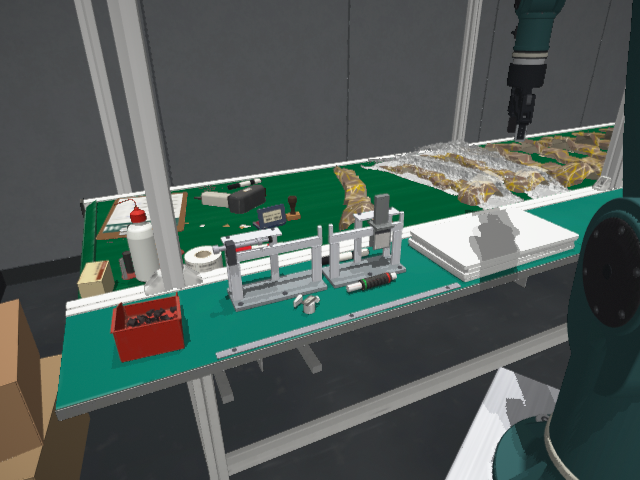

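The scene view shows rail A on the right, with the carrier's fin at about (428,205). Rail B is on the left with the stop block at about (208,237), and the gap is at about x=341. I'll take an enlarged crop to get the pixels.

Run:
```python
import cv2
a=cv2.imread("pics/scene0.png")[175:310,195:475]; b=cv2.imread("pics/side0.png")[185:310,215:415]
cv2.imwrite("pics/c1.png",cv2.resize(a,(784,378),interpolation=cv2.INTER_CUBIC))
cv2.imwrite("pics/c2.png",cv2.resize(b,(800,500),interpolation=cv2.INTER_CUBIC))
```

```text
(no output)
```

View pics/c1.png

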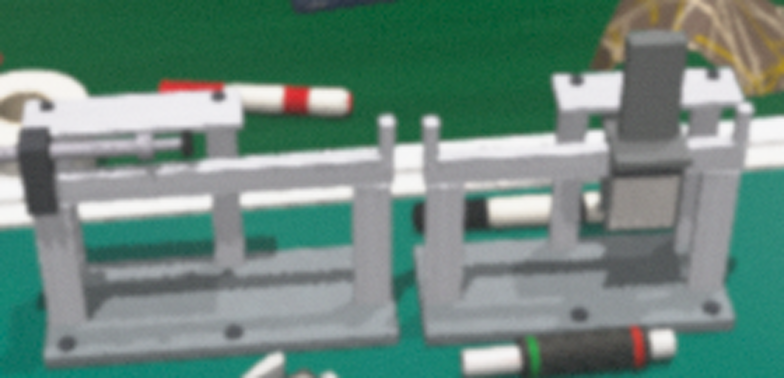

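View pics/c2.png

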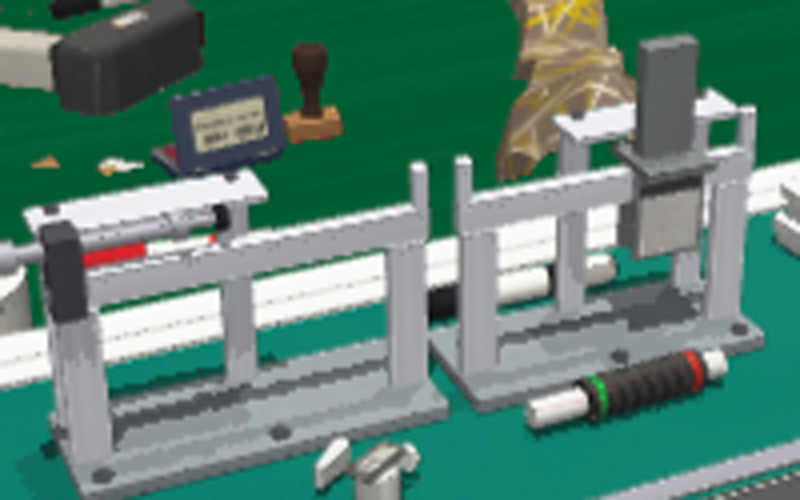

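Run:
```python
from h import *
s=cam("scene"); t=cam("side")
P=dict(Agap=((431,120),(463,158),.132),Afar=((744,107),(747,109),.132),Bgap=((387,119),(418,166),.132),fin=((656,37),(668,40),.177),block=((36,132),(62,229),.142),buf=((187,143),(222,218),.124))
for k,(a,b,z) in P.items():
    a=(195+a[0]/2.8,175+a[1]/2.8); b=(215+b[0]/4,185+b[1]/4)
    print(k,*[x.round(4) if hasattr(x,'round') else x for x in tri(s,a,t,b)],onz(s,*a,z).round(4),onz(t,*b,z).round(4))
d=cam("wrist"); print(d["eye"],d["Rm"].round(3).tolist(),d["f"]); print(manip.get_obs()["position"])
```

```text
Agap [ 0.505  -0.2134  0.1323] 0.0008 [ 0.5047 -0.2134  0.132 ] [ 0.506  -0.2143  0.132 ]
Afar [ 0.4182 -0.3491  0.1312] 0.0006 [ 0.417  -0.3479  0.132 ] [ 0.4178 -0.3477  0.132 ]
Bgap [ 0.5215 -0.1981  0.1298] 0.0003 [ 0.5188 -0.1962  0.132 ] [ 0.5189 -0.1943  0.132 ]
fin [ 0.4437 -0.3054  0.1778] 0.0007 [ 0.444  -0.3061  0.177 ] [ 0.4452 -0.3078  0.177 ]
block [ 0.6149 -0.0487  0.1321] 0.0017 [ 0.6034 -0.0435  0.142 ] [ 0.5981 -0.0346  0.142 ]
buf [ 0.572  -0.1098  0.1239] 0.0004 [ 0.5722 -0.1098  0.124 ] [ 0.5716 -0.1095  0.124 ]
[ 0.35836396 -0.63405051  0.37330228] [[0.4, -0.877, -0.267], [-0.917, -0.383, -0.115], [-0.001, 0.29, -0.957]] 426.4733142670691
[ 0.29005217 -0.66406442  0.23075223]
```

>>> carry_out([
  [0,0,0,0,0,-6.9,-1],
  [0,0,0,4,-3,-6.9,-1],
  [0,0,-0.1,8,-6,-6.9,-1],
  [0,0,-0.15,12,-9,-6.9,-1],
  [0,0,-0.2,15,-12,-6.9,-1],
  [0,0,-0.25,18,-15,-6.9,-1],
  [0,0,-0.3,21,-18,-6.9,-1],
  [0,0,-0.35,24,-20,-6.9,-1],
  [0,0,-0.4,27,-22.5,-6.9,-1],
  [0,0,-0.45,30,-25,-6.9,-1],
  [0,0,-0.5,33,-27.5,-6.9,-1],
  [0,0,-0.55,36,-30,-6.9,-1],
  [0,0,-0.593,39,-32.5,-6.9,-1],
  [0,0,-0.593,41,-34.3,-6.9,-1],
  [0,0,-0.593,42.7,-35.8,-6.9,-1],
  [0,0,-0.593,42.7,-35.8,-6.9,-1],
  [0,0,-0.593,42.7,-35.8,-6.9,-1],
  [0,0,-0.593,42.7,-35.8,-6.9,-1],
])

```text
time_s: 1.75
position: [0.5376, -0.1665, 0.3001]
eef_rot: [0.877, 0.481, -0.001, 0.0]
ft_force: [-0.0, -0.1, -0.1]
grip_width: 0.0853
finger_force: 0.0
```

Run:
```python
from h import *
import pickle
d=cam("wrist"); pickle.dump(d,open("w1.pkl","wb"))
cv2.imwrite("pics/w1.png",d["frame"][:,:,::-1]); o=manip.get_obs()
print(d["eye"],d["Rm"].round(3).tolist(),o["position"],o["eef_rot"],o["joint_positions"].round(2))
```

```text
[ 0.57801093 -0.10366399  0.44279001] [[0.843, -0.514, -0.157], [-0.537, -0.807, -0.245], [-0.001, 0.291, -0.957]] [ 0.53731856 -0.16729024  0.30010998] [ 8.77065855e-01  4.80369659e-01 -6.53552863e-04  2.22570557e-04] [ 0.4   0.32 -0.23  1.9   0.09  0.93 -0.44]
```

View pics/w1.png

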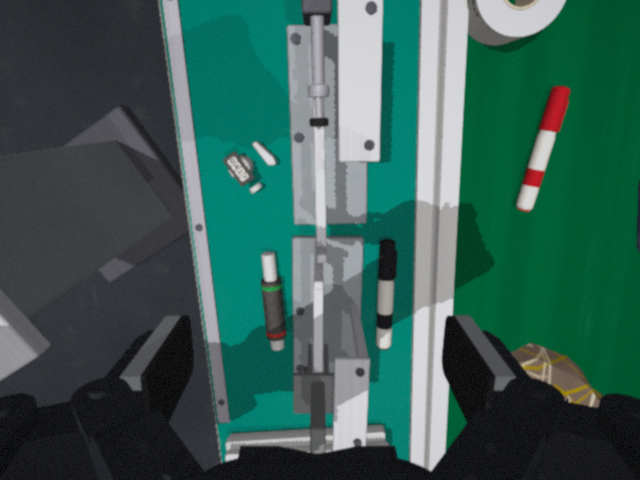

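The wrist view shows bar B running from (317,130) to (321,228) and bar A from (320,285) to (318,372). The fin is at about (318,400), the buffer face at (319,125), and the gap at about row 245.

Run:
```python
from h import *
import pickle
d=pickle.load(open("w1.pkl","rb")); f=d["frame"].astype(int); g=f.sum(2)
hsv=cv2.cvtColor(d["frame"],cv2.COLOR_RGB2HSV)
for r in list(range(118,290,8))+list(range(290,420,10)): print(r,(g[r,304:338]//3).tolist())
def line(rows,z,thr,lo=306,hi=336):
    P=[]
    for r in rows:
        c=np.where(g[r,lo:hi]/3>thr)[0]
        if 6<len(c)<18: P.append(onz(d,lo+c.mean(),r,z))
    P=np.array(P); v=cv2.fitLine(P[:,:2].astype(np.float32),cv2.DIST_HUBER,0,.01,.01).ravel()
    if v[1]<0: v[:2]*=-1
    print(len(P),np.degrees(np.arctan2(v[1],v[0])),v[2:],P[0],P[-1])
line(range(135,205),.11,205); line(range(292,365),.11,205)
```

```text
118 [151, 151, 153, 151, 150, 137, 111, 92, 87, 86, 91, 89, 84, 83, 84, 88, 83, 74, 64, 55, 59, 62, 74, 100, 126, 144, 151, 151, 150, 149, 139, 116, 99, 104]
126 [152, 152, 152, 153, 151, 144, 129, 107, 95, 101, 116, 125, 97, 86, 88, 86, 85, 110, 127, 117, 104, 112, 124, 130, 137, 147, 151, 149, 149, 142, 131, 110, 96, 103]
134 [151, 153, 155, 154, 154, 152, 152, 153, 153, 158, 184, 208, 215, 213, 213, 213, 210, 209, 207, 196, 166, 152, 151, 152, 150, 149, 151, 148, 149, 148, 136, 108, 93, 101]
142 [152, 152, 152, 152, 152, 152, 156, 162, 161, 158, 177, 205, 212, 213, 213, 212, 211, 209, 204, 195, 175, 169, 168, 167, 168, 166, 167, 167, 165, 162, 146, 127, 117, 119]
150 [153, 150, 153, 149, 152, 152, 156, 163, 167, 167, 178, 202, 211, 214, 212, 211, 210, 211, 212, 208, 189, 172, 169, 169, 168, 167, 168, 168, 168, 162, 150, 127, 117, 119]
158 [152, 151, 150, 151, 152, 151, 156, 164, 166, 165, 177, 201, 211, 213, 212, 210, 209, 209, 209, 207, 190, 165, 164, 169, 169, 166, 167, 166, 167, 164, 160, 144, 120, 118]
166 [154, 154, 153, 153, 152, 152, 154, 162, 168, 171, 179, 195, 209, 212, 
[... 4211 characters left out ...]
, 93, 89, 89, 112, 142, 155, 158]
390 [77, 76, 79, 77, 77, 78, 73, 60, 56, 59, 59, 57, 58, 59, 61, 59, 56, 54, 56, 59, 68, 89, 91, 95, 96, 94, 94, 95, 91, 96, 123, 146, 156, 158]
400 [82, 75, 79, 76, 79, 75, 70, 57, 60, 60, 59, 57, 58, 60, 60, 56, 58, 57, 58, 56, 69, 80, 91, 93, 95, 95, 94, 87, 84, 102, 131, 151, 155, 156]
410 [93, 93, 95, 94, 91, 89, 80, 62, 56, 61, 62, 60, 59, 59, 59, 58, 56, 58, 57, 59, 64, 76, 91, 94, 93, 92, 94, 89, 85, 106, 137, 151, 160, 178]
62 58.496952 [ 0.54934204 -0.15162459] [ 0.56955913 -0.11816521  0.11      ] [ 0.54198912 -0.16371828  0.11      ]
21 57.515778 [ 0.49471945 -0.23500124] [ 0.49958833 -0.22656659  0.11      ] [ 0.4899428  -0.24250331  0.11      ]
```

Run:
```python
from h import *
import pickle
d=pickle.load(open("w1.pkl","rb"));g=d["frame"].astype(int).sum(2)//3
print(g[374:392,314:322].mean(1).astype(int),g[112:136,316:322].mean(1).astype(int),g[224:290,317:322].mean(1).astype(int))
def L(pts,z):
    P=np.array([onz(d,u,v,z)[:2] for u,v in pts]); c=P.mean(0); v=np.linalg.svd(P-c)[2][0]; v*=np.sign(v[1])
    print(c,np.degrees(np.arctan2(v[1],v[0]))); return c,v
a=L([(317.95,290),(318,300),(317.85,320),(317.85,330),(317.8,350),(317.8,360)],.11)
b=L([(318.75,134),(319.1,166),(319.8,182),(319.9,198),(320.65,222)],.11)
for n,p in dict(Agap=(.5047,-.2134,.132),Bgap=(.519,-.1955,.132),Afar=(.417,-.3479,.132),fin=(.444,-.306,.177)).items():
    p=np.array(p); print(n,proj(d,p))
    for (c,v) in (a,b): q=p[:2]-c; print('  along %.4f across %.4f'%(q@v,q@np.array([-v[1],v[0]])))
F=[onz(d,317.4,390,.177)[:2],onz(d,317.5,410,.177)[:2]]
for p in F: q=p-a[0]; print(p,'fin across',q@np.array([-a[1][1],a[1][0]]))
```

```text
[62 68 78 81 80 79 76 67 59 60 58 58 59 58 57 58 57 57] [170 170 170 171 163 133  82  46  41  40  40  39  39  52  92 135 167 194
 207 212 213 212 212 211] [213 202 187 173 165 163 163 162 162 162 162 162 162 162 162 161 157 147
 137 131 129 125 112 104 101 102 101 104 101 108 124 140 151 155 156 155
 154 149 137 116 106 108 111 110 111 112 113 115 113 113 112 114 113 113
 114 113 126 164 195 210 215 215 215 214 209 202]
[ 0.48294003 -0.2532977 ] 57.36960666842816
[ 0.55156927 -0.14812041] 58.83135348373442
Agap (np.float64(313.9807967318759), np.float64(287.064021043643))
  along 0.0453 across 0.0032
  along -0.0801 across 0.0063
Bgap (np.float64(317.07280995846287), np.float64(259.73964762728457))
  along 0.0681 across 0.0008
  along -0.0574 across 0.0033
Afar (np.float64(312.53258925554104), np.float64(452.7522896015444))
  along -0.1152 across 0.0045
  along -0.2406 across 0.0117
fin (np.float64(311.9700383896136), np.float64(444.76220589867376))
  along -0.0654 across 0.0044
  along -0.1908 across 0.0103
[ 0.47370985 -0.26707944] fin across 0.0003419843437576092
[ 0.46446691 -0.28172086] fin across 0.00023116976387422584
```

Run:
```python
from h import *
import pickle
d=pickle.load(open("w1.pkl","rb"));g=d["frame"].astype(int).sum(2)//3
o=manip.get_obs();Rt=R.from_quat(o["eef_rot"]).as_matrix()
print("tcp px",proj(d,o["position"]),"grasp",proj(d,o["position"]-.019*Rt[:,2]))
for s in (-1,1): print(proj(d,o["position"]-.032*Rt[:,2]+s*.0427*Rt[:,1]))
for r in (330,350,370): print(r,g[r,180:215:1].tolist(),g[r,425:460].tolist())
c=np.array([.48294,-.2533]);t=np.radians(57.37);v=np.array([np.cos(t),np.sin(t)]);n=np.array([-v[1],v[0]])
def loc(p): q=p[:2]-c; return (q@v).round(4),(q@n).round(4)
print("fin front base",loc(onz(d,317.4,381.5,.116)),"B stop inner base",loc(onz(d,320.6,226.5,.11)),"A stop top outer/inner",loc(onz(d,318.1,280.5,.132)),loc(onz(d,318.1,290.5,.132)))
print("buffer",loc(onz(d,319,127,.124)),"Afar/Agap scene",loc(np.array([.417,-.3479])),loc(np.array([.5047,-.2134])), "TCP",loc(o["position"]))
```

```text
tcp px (np.float64(317.2660545892068), np.float64(324.3091972717357)) grasp (np.float64(317.23338648716526), np.float64(351.7566402140364))
(np.float64(174.80267381802386), np.float64(374.8448702300292))
(np.float64(459.62243285304044), np.float64(375.22306406459927))
330 [18, 11, 16, 15, 20, 14, 12, 12, 16, 14, 18, 35, 48, 49, 49, 52, 49, 47, 52, 50, 51, 62, 94, 118, 105, 112, 143, 169, 175, 174, 175, 175, 176, 175, 175] [217, 216, 207, 188, 166, 152, 148, 153, 160, 177, 204, 214, 215, 215, 217, 216, 216, 214, 194, 129, 48, 21, 16, 18, 18, 20, 7, 18, 20, 22, 10, 13, 15, 16, 18]
350 [16, 20, 14, 18, 19, 15, 18, 22, 22, 10, 10, 19, 18, 32, 47, 50, 52, 51, 50, 51, 53, 50, 54, 49, 52, 71, 86, 78, 83, 106, 116, 117, 116, 116, 120] [215, 211, 196, 171, 154, 147, 150, 159, 179, 204, 214, 215, 217, 215, 216, 213, 194, 128, 44, 17, 19, 19, 21, 19, 11, 13, 17, 18, 23, 20, 16, 13, 12, 13, 20]
370 [18, 13, 16, 16, 14, 16, 14, 14, 24, 20, 20, 19, 31, 47, 49, 50, 51, 51, 53, 50, 50, 52, 52, 52, 51, 52, 49, 52, 69, 76, 74, 89, 111, 115, 116] [214, 202, 172, 154, 147, 148, 156, 173, 196, 211, 216, 215, 215, 215, 215, 215, 209, 182, 112, 32, 13, 4, 6, 8, 15, 20, 20, 14, 14, 14, 18, 13, 16, 17, 21]
fin front base (np.float64(-0.0522), np.float64(0.0003)) B stop inner base (np.float64(0.0888), np.float64(-0.002)) A stop top outer/inner (np.float64(0.0509), np.float64(-0.0)) (np.float64(0.0424), np.float64(-0.0001))
buffer (np.float64(0.1668), np.float64(-0.0004)) Afar/Agap scene (np.float64(-0.1152), np.float64(0.0045)) (np.float64(0.0453), np.float64(0.0032)) TCP (np.float64(0.1018), np.float64(0.0006))
```

>>> carry_out([
  [0,0,0,-4,0,0,-1],
  [0,0,0,-8,0,0,-1],
  [0,0,0,-12,0,0,-1],
  [0,0,0,-15,-0.1,0,-1],
  [0,0,0,-16.8,-0.1,1,-1],
  [0,0,0,-16.8,-0.1,4,-1],
  [0,0,0,-16.8,-0.1,7.5,-1],
  [0,0,0,-16.8,-0.1,11,-0.8],
  [0,0,0,-16.8,-0.1,14,-0.4],
  [0,0,0,-16.8,-0.1,15.9,0],
  [0,0,0,-16.8,-0.1,15.9,0.3],
  [0,0,0,-16.8,-0.1,15.9,0.4],
  [0,0,0,-16.8,-0.1,15.9,0.4],
  [0,0,0,-16.8,-0.1,15.9,0.4],
  [0,0,0,-16.8,-0.1,15.9,0.4],
])

```text
time_s: 3.05
position: [0.4482, -0.3076, 0.143]
eef_rot: [0.877, 0.481, 0.001, 0.002]
ft_force: [-0.1, 0.4, 0.0]
grip_width: 0.0259
finger_force: 0.0
```

Run:
```python
from h import *
import pickle
d=cam("wrist"); pickle.dump(d,open("w2.pkl","wb"))
cv2.imwrite("pics/w2.png",d["frame"][:,:,::-1]); o=manip.get_obs()
print(o["position"],o["eef_rot"],o["ft_force"],o["grip_width"],proj(d,o["position"]))
```

```text
[ 0.44804809 -0.30737295  0.14278855] [8.76512987e-01 4.81375883e-01 6.87914470e-04 1.32999222e-03] [ 0.38645487 -0.02944294  0.03272683] 0.025787377906066954 (np.float64(316.230310342728), np.float64(321.937194307245))
```

View pics/w2.png

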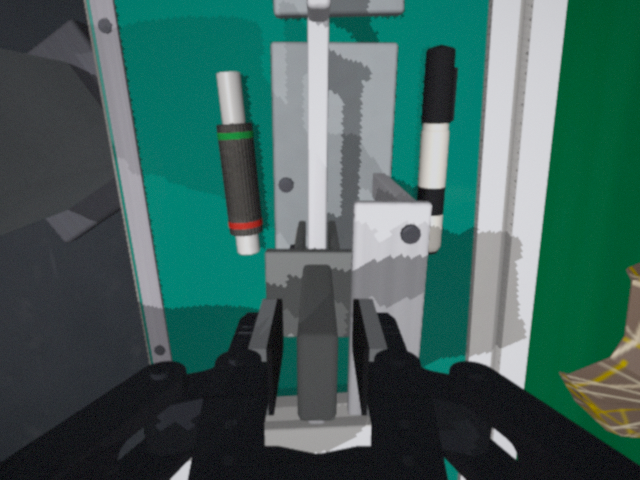

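The fin (columns 300–336 at row 380) sits midway between the half-closed pads (281 and 355). I'll check the numbers, then grip.

Run:
```python
import pickle
d=pickle.load(open("w2.pkl","rb"));g=d["frame"].astype(int).sum(2)//3
for r in (365,385): print(r,[(c,int(g[r,c])) for c in range(264,374,2)])
```

```text
365 [(264, 22), (266, 26), (268, 24), (270, 30), (272, 20), (274, 20), (276, 18), (278, 10), (280, 28), (282, 54), (284, 62), (286, 61), (288, 57), (290, 63), (292, 58), (294, 54), (296, 61), (298, 66), (300, 72), (302, 74), (304, 77), (306, 75), (308, 79), (310, 77), (312, 78), (314, 77), (316, 77), (318, 76), (320, 79), (322, 77), (324, 76), (326, 81), (328, 76), (330, 76), (332, 77), (334, 72), (336, 64), (338, 59), (340, 58), (342, 59), (344, 60), (346, 59), (348, 88), (350, 134), (352, 153), (354, 101), (356, 21), (358, 16), (360, 8), (362, 16), (364, 26), (366, 28), (368, 29), (370, 23), (372, 15)]
385 [(264, 14), (266, 22), (268, 27), (270, 30), (272, 25), (274, 17), (276, 18), (278, 37), (280, 54), (282, 60), (284, 54), (286, 54), (288, 55), (290, 60), (292, 57), (294, 59), (296, 56), (298, 64), (300, 72), (302, 73), (304, 79), (306, 79), (308, 77), (310, 79), (312, 76), (314, 75), (316, 78), (318, 74), (320, 79), (322, 76), (324, 78), (326, 74), (328, 79), (330, 76), (332, 72), (334, 69), (336, 61), (338, 48), (340, 49), (342, 52), (344, 48), (346, 51), (348, 102), (350, 143), (352, 157), (354, 160), (356, 143), (358, 43), (360, 14), (362, 25), (364, 21), (366, 25), (368, 13), (370, 16), (372, 24)]
```

>>> carry_out([
  [0,0,0,0,0,0.1,0.5],
  [0,0,0,0,0,0.1,0.58],
  [0,0,0,0,0,0.1,0.62],
  [0,0,0,0,0,0.1,0.64],
])

```text
time_s: 3.43
position: [0.4473, -0.3066, 0.1404]
eef_rot: [0.876, 0.482, 0.0, 0.0]
ft_force: [0.1, 0.3, -0.1]
grip_width: 0.0154
finger_force: 0.0
```

>>> carry_out([
  [0,0,0,0,0,0,0.7],
  [0,0,0,0,0,0,0.75],
  [0,0,0,0,0,0,0.85],
  [0,0,0,0,0,0,1],
  [0,0,0,0,0,0,1],
  [0,0,0,0,0,0,1],
])

```text
time_s: 3.93
position: [0.4476, -0.3068, 0.1404]
eef_rot: [0.876, 0.482, 0.0, 0.0]
ft_force: [1.2, -0.5, 1.7]
grip_width: 0.0114
finger_force: 58.3
```

>>> carry_out([
  [0,0,0,0.4,0,0,1],
  [0,0,0,0.9,0,0,1],
  [0,0,0,1.5,0,0,1],
  [0,0,0,2.1,0,0,1],
  [0,0,0,2.7,0,0,1],
  [0,0,0,3.3,0,0,1],
  [0,0,0,3.8,0,0,1],
  [0,0,0,3.8,0,0,1],
])

```text
time_s: 4.6
position: [0.4672, -0.2749, 0.1405]
eef_rot: [0.876, 0.482, -0.001, 0.0]
ft_force: [-2.2, -2.3, 3.3]
grip_width: 0.0113
finger_force: 58.7
```

>>> carry_out([
  [0,0,0,0.5,0,0,1],
  [0,0,0,1.1,0,0,1],
  [0,0,0,1.7,0,0,1],
  [0,0,0,2.3,0,0,1],
  [0,0,0,2.9,0,0,1],
  [0,0,0,3.5,0,0,1],
  [0,0,0,3.8,0,0,1],
  [0,0,0,3.8,0,0,1],
  [0,0,0,3.8,0,0,1],
])

```text
time_s: 5.35
position: [0.4876, -0.2429, 0.1405]
eef_rot: [0.877, 0.481, -0.0, 0.0]
ft_force: [-2.6, -3.2, 6.1]
grip_width: 0.011
finger_force: 58.9
```

Run:
```python
from h import *
import pickle
o=manip.get_obs();p=o["position"]
c=np.array([.48294,-.2533]);t=np.radians(57.37);v=np.array([np.cos(t),np.sin(t)]);n=np.array([-v[1],v[0]])
q=p[:2]-c;print(p,o["eef_rot"],o["ft_force"],o["moment"],"along %.4f across %.4f"%(q@v,q@n))
d=cam("wrist");f=d["frame"];pickle.dump(d,open("w3.pkl","wb"));cv2.imwrite("pics/w3.png",f[:,:,::-1])
```

```text
[ 0.48756807 -0.24294259  0.14045006] [ 8.76543085e-01  4.81323209e-01 -4.33261789e-04  2.30412847e-05] [-2.60376307 -3.19910025  6.05181428] [-7.81118090e-01  5.43048709e-01  3.03256354e-04] along 0.0112 across 0.0017
```

View pics/w3.png

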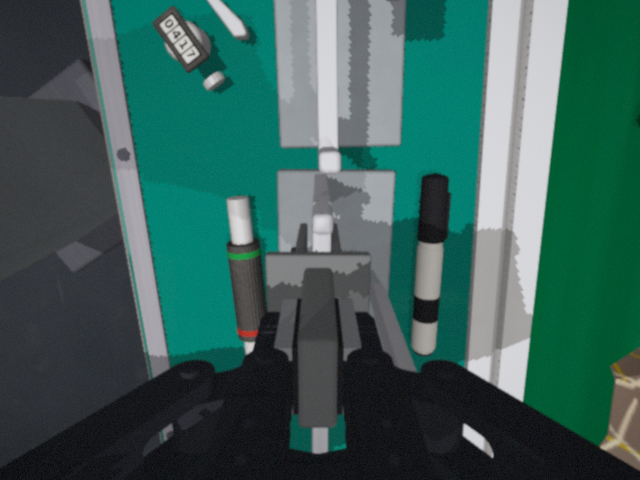

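The roof (front edge at row 253) stands in the open behind the end stop of A (322,223). B's end stop is at (329,160) and bar B runs up at about column 327.

Run:
```python
from h import *
import pickle
d=pickle.load(open("w3.pkl","rb"));g=d["frame"].astype(int).sum(2)//3
c=np.array([.48294,-.2533]);t=np.radians(57.37);v=np.array([np.cos(t),np.sin(t)]);n=np.array([-v[1],v[0]])
def loc(p): q=p[:2]-c; return (q@v).round(4),(q@n).round(4)
def edges(r,lo,hi):
    s=g[r,lo:hi].astype(float);k=np.argmax(s>195); 
    gr=np.gradient(cv2.GaussianBlur(s[None],(3,1),0)[0]); a=np.argmax(gr);b=np.argmin(gr)
    def sub(i): w=np.abs(gr[max(i-1,0):i+2]); return (w*np.arange(i-1,i+2)).sum()/w.sum()
    return lo+sub(a),lo+sub(b)
P=[]
for r in range(5,150,8):
    a,b=edges(r,308,348); P.append((r,a,b)); 
print([(r,round(a,1),round(b,1)) for r,a,b in P])
G=[(r,(a+b)/2) for r,a,b in P if 14<b-a<22]
W=np.array([onz(d,u,r,.11)[:2] for r,u in G]);m=W.mean(0);w=np.linalg.svd(W-m)[2][0];w*=np.sign(w[1])
print("B",loc(m),np.degrees(np.arctan2(w[1],w[0])))
for r in (155,160,165,215,220,225): print(r,edges(r,308,345))
print("stops top B",loc(onz(d,329.5,161,.132)),"A",loc(onz(d,322.7,224,.132)))
print("col",[(r,int(g[r,324:334].mean())) for r in range(140,176,2)],[(r,int(g[r,318:328].mean())) for r in range(204,254,2)])
```

```text
[(5, np.float64(316.0), np.float64(335.8)), (13, np.float64(316.1), np.float64(335.9)), (21, np.float64(316.8), np.float64(335.9)), (29, np.float64(316.9), np.float64(335.9)), (37, np.float64(316.9), np.float64(335.9)), (45, np.float64(316.9), np.float64(336.0)), (53, np.float64(317.0), np.float64(336.0)), (61, np.float64(317.0), np.float64(336.0)), (69, np.float64(317.1), np.float64(336.0)), (77, np.float64(317.8), np.float64(336.0)), (85, np.float64(317.9), np.float64(336.1)), (93, np.float64(317.2), np.float64(336.1)), (101, np.float64(317.9), np.float64(336.2)), (109, np.float64(317.9), np.float64(336.8)), (117, np.float64(317.9), np.float64(337.0)), (125, np.float64(318.0), np.float64(337.1)), (133, np.float64(318.1), np.float64(337.1)), (141, np.float64(319.0), np.float64(337.1)), (149, np.float64(317.8), np.float64(338.1))]
B (np.float64(0.0982), np.float64(-0.0019)) 58.723380327221854
155 (np.float64(318.9311377245509), np.float64(339.99439775910366))
160 (np.float64(318.9048275862069), np.float64(340.0365497076023))
165 (np.float64(318.9326788218794), np.float64(340.02794117647056))
215 (np.float64(313.98604651162793), np.float64(329.82894736842104))
220 (np.float64(313.04610951008647), np.float64(331.90932642487047))
225 (np.float64(313.00248756218906), np.float64(332.84440842787683))
stops top B (np.float64(0.0695), np.float64(-0.0026)) A (np.float64(0.0467), np.float64(-0.0004))
col [(140, 211), (142, 210), (144, 208), (146, 178), (148, 118), (150, 119), (152, 176), (154, 211), (156, 217), (158, 217), (160, 217), (162, 217), (164, 217), (166, 217), (168, 216), (170, 202), (172, 170), (174, 137)] [(204, 113), (206, 113), (208, 114), (210, 114), (212, 115), (214, 149), (216, 189), (218, 207), (220, 213), (222, 211), (224, 209), (226, 205), (228, 200), (230, 193), (232, 175), (234, 180), (236, 203), (238, 204), (240, 204), (242, 204), (244, 204), (246, 204), (248, 204), (250, 198), (252, 115)]
```

>>> carry_out([
  [0,0,0,0,0,-0.3,1],
  [0,0,0,0,0,-0.9,1],
  [0,0,0,0,0,-1.7,1],
  [0,0,0,0,0,-2.7,1],
  [0,0,0,0,0,-3.7,1],
  [0,0,0,0,0,-4.7,1],
  [0,0,0,0,0,-5.7,1],
  [0,0,0,0,0,-6.7,1],
  [0,0,0,0,0,-7.6,1],
  [0,0,0,0,0,-8.2,1],
  [0,0,0,0,0,-8.2,1],
  [0,0,0,0,0,-8.2,1],
])

```text
time_s: 6.4
position: [0.4881, -0.2425, 0.2227]
eef_rot: [0.876, 0.482, 0.0, 0.0]
ft_force: [-1.0, 0.2, -4.2]
grip_width: 0.011
finger_force: 58.9
```

>>> carry_out([
  [0,0,0,1,0,0,1],
  [0,0,0,2.5,0.1,0,1],
  [0,0,-0.01,4.5,0.2,0,1],
  [0,0,-0.022,6.5,0.33,0,1],
  [0,0,-0.022,8.2,0.33,0,1],
  [0,0,-0.022,9.3,0.33,0,1],
  [0,0,-0.022,9.66,0.33,0,1],
  [0,0,-0.022,9.66,0.33,0,1],
  [0,0,-0.022,9.66,0.33,0,1],
  [0,0,-0.022,9.66,0.33,0,1],
  [0,0,-0.022,9.66,0.33,0,1],
])

```text
time_s: 7.32
position: [0.5417, -0.1642, 0.2222]
eef_rot: [0.872, 0.49, -0.001, 0.0]
ft_force: [-0.1, -0.6, -3.8]
grip_width: 0.0107
finger_force: 58.9
```

Run:
```python
from h import *
import pickle
c=np.array([.48294,-.2533]);t=np.radians(57.37);v=np.array([np.cos(t),np.sin(t)]);n=np.array([-v[1],v[0]])
def loc(p): q=p[:2]-c; return (q@v).round(4),(q@n).round(4)
o=manip.get_obs();p=o["position"]; e=o["eef_rot"]; print(p,e,np.degrees(2*np.arctan2(e[1],e[0])),o["ft_force"],loc(p))
d3=pickle.load(open("w3.pkl","rb"));g=d3["frame"].astype(int).sum(2)//3
for r in (245,262): print(r,g[r,255:385:2].tolist())
d=cam("wrist");cv2.imwrite("pics/w4.png",d["frame"][:,:,::-1]);pickle.dump(d,open("w4.pkl","wb"))
```

```text
[ 0.54172058 -0.16415825  0.22215835] [ 8.71618768e-01  4.90184070e-01 -5.42990844e-04  7.69523116e-05] 58.7053710514073 [-0.13751282 -0.5859187  -3.81792172] (np.float64(0.1068), np.float64(-0.0014))
245 [42, 36, 37, 58, 53, 59, 73, 85, 82, 81, 82, 92, 139, 164, 167, 167, 165, 165, 158, 146, 122, 74, 66, 64, 60, 58, 122, 162, 141, 185, 208, 208, 206, 206, 204, 205, 201, 185, 103, 66, 65, 68, 70, 111, 115, 117, 115, 115, 115, 113, 114, 116, 117, 117, 115, 116, 118, 117, 116, 118, 117, 116, 116, 115, 114]
262 [54, 45, 34, 46, 55, 90, 128, 131, 131, 131, 132, 130, 132, 131, 132, 131, 132, 132, 132, 132, 134, 130, 132, 130, 130, 131, 130, 131, 132, 130, 131, 129, 131, 130, 130, 131, 130, 130, 129, 130, 129, 128, 129, 130, 129, 129, 129, 130, 130, 129, 128, 123, 108, 123, 129, 127, 116, 86, 102, 113, 117, 114, 114, 114, 117]
```

View pics/w4.png

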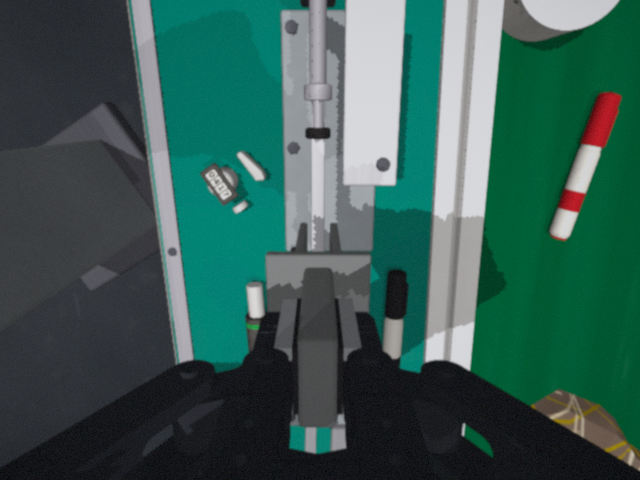

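The carrier hangs above landing_b with its roof front edge at row 253 and bar B at about column 317. The buffer face is near (318,137), and the keeper ends at row 186, ahead of the roof.

Run:
```python
from h import *
import pickle
c=np.array([.48294,-.2533]);t=np.radians(57.37);v=np.array([np.cos(t),np.sin(t)]);n=np.array([-v[1],v[0]])
def loc(p): q=p[:2]-c; return (q@v).round(4),(q@n).round(4)
d=pickle.load(open("w4.pkl","rb"));g=d["frame"].astype(float).sum(2)/3
gr=lambda r,lo,hi:np.gradient(cv2.GaussianBlur(g[r:r+3,lo:hi].mean(0)[None],(3,1),0)[0])
P=[]
for r in range(145,240,8):
    x=gr(r,300,336);a,b=300+np.argmax(x[:18]),318+np.argmin(x[18:]);P.append(((a+b)/2,r+1));print(r,a,b,end='; ')
W=np.array([onz(d,*q,.11)[:2] for q in P]);m=W.mean(0);w=np.linalg.svd(W-m)[2][0];w*=np.sign(w[1])
print("\nB line",loc(m),np.degrees(np.arctan2(w[1],w[0])))
nb=np.array([-w[1],w[0]]);p=manip.get_obs()["position"]
print("TCP across B",(p[:2]-m)@nb)
for r in (258,266,274):
    x=gr(r,250,385);a,b=250+np.argmax(np.abs(x[:30])),365+np.argmax(np.abs(x[115:]));q=onz(d,(a+b)/2,r+1,.1975);print(r,a,b,"roof across",(q[:2]-m)@nb)
x=gr(380,285,350);print("fin",285+np.argmax(x[:30]),315+np.argmin(x[30:]))
print("buffer face",(onz(d,318,138,.124)[:2]-p[:2])@w,"keeper end", (onz(d,370,185,.124)[:2]-p[:2])@w)
print([(r,int(g[r,313:323].mean())) for r in range(126,146)])
```

```text
145 311 324; 153 311 324; 161 311 323; 169 311 323; 177 311 323; 185 311 323; 193 312 323; 201 312 323; 209 312 323; 217 311 322; 225 307 330; 233 307 329; 
B line (np.float64(0.1362), np.float64(-0.0009)) 59.08335130434279
TCP across B 0.00032712931460300923
258 265 370 roof across -2.5361905302809067e-05
266 265 373 roof across -0.0006272757245360389
274 266 378 roof across -0.0018662901353668796
fin 298 337
buffer face 0.06080250091860302 keeper end 0.03465229357033211
[(126, 157), (127, 125), (128, 78), (129, 45), (130, 42), (131, 39), (132, 41), (133, 39), (134, 38), (135, 39), (136, 37), (137, 39), (138, 76), (139, 138), (140, 175), (141, 194), (142, 206), (143, 213), (144, 215), (145, 215)]
```

>>> carry_out([
  [0,0,0,0,0,0.6,1],
  [0,0,0,0,0,1.4,1],
  [0,0,0,0,0,2.2,1],
  [0,0,0,0,0,2.9,1],
  [0,0,0,0,0,3.4,1],
  [0,0,0,0,0,3.7,1],
  [0,0,0,0,0,4,1],
  [0,0,0,0,0,4,1],
])

```text
time_s: 8.03
position: [0.5423, -0.1626, 0.1816]
eef_rot: [0.871, 0.491, -0.0, -0.0]
ft_force: [-0.0, 0.2, -4.6]
grip_width: 0.0113
finger_force: 58.7
```

>>> carry_out([
  [0,0,0,0,0,0.5,1],
  [0,0,0,0,0,1.2,1],
  [0,0,0,0,0,1.9,1],
  [0,0,0,0,0,2.6,1],
  [0,0,0,0,0,3.2,1],
  [0,0,0,0,0,3.6,1],
  [0,0,0,0,0,3.8,1],
  [0,0,0,0,0,3.95,1],
  [0,0,0,0,0,4.05,1],
  [0,0,0,0,0,4.1,1],
  [0,0,0,0,0,4.1,1],
])

```text
time_s: 8.95
position: [0.5427, -0.1628, 0.1414]
eef_rot: [0.871, 0.491, 0.0, 0.0]
ft_force: [-0.7, -0.2, -4.5]
grip_width: 0.0111
finger_force: 58.8
```

>>> carry_out([
  [0,0,0,0,0,0.05,1],
  [0,0,0,0,0,0.08,1],
  [0,0,0,0,0,0.11,1],
  [0,0,0,0,0,0.11,1],
])

```text
time_s: 9.28
position: [0.5428, -0.1628, 0.1405]
eef_rot: [0.871, 0.491, 0.0, 0.0]
ft_force: [-1.2, -0.5, -2.3]
grip_width: 0.0109
finger_force: 59.3
```

>>> carry_out([
  [0,0,0,0,0,0.03,1],
  [0,0,0,0,0,0.03,1],
  [0,0,0,0,0,0.03,1],
  [0,0,0,0,0,0.03,1],
])

```text
time_s: 9.62
position: [0.5428, -0.1628, 0.1405]
eef_rot: [0.871, 0.491, 0.0, 0.0]
ft_force: [-1.7, 0.2, 4.9]
grip_width: 0.0112
finger_force: 60.2
```

>>> carry_out([
  [0,0,0,0.3,0,-0.01,1],
  [0,0,0,0.8,0,-0.01,1],
  [0,0,0,1.4,0,-0.01,1],
  [0,0,0,2.0,0,-0.01,1],
  [0,0,0,2.6,0,-0.01,1],
  [0,0,0,3.1,0,-0.01,1],
  [0,0,0,3.5,0,-0.01,1],
  [0,0,0,3.7,0,-0.01,1],
  [0,0,0,3.7,0,-0.01,1],
  [0,0,0,3.7,0,-0.01,1],
])

```text
time_s: 10.45
position: [0.5614, -0.1338, 0.1405]
eef_rot: [0.871, 0.49, -0.001, 0.001]
ft_force: [-2.9, -4.5, 6.5]
grip_width: 0.0112
finger_force: 60.2
```

Run:
```python
from h import *
o=manip.get_obs();t=np.radians(58.8);v=np.array([np.cos(t),np.sin(t)]);F=o["ft_force"]
print(o["position"],F,"along",F[:2]@v,"across",F[:2]@[-v[1],v[0]],"pos along from landing",(o["position"][:2]-[.5428,-.1628])@v,(o["position"][:2]-[.5428,-.1628])@[-v[1],v[0]])
d=cam("wrist");g=d["frame"].astype(float).sum(2)/3
print([(r,int(g[r,312:322].mean())) for r in range(200,275,2)])
```

```text
[ 0.56143794 -0.13379497  0.14047983] [-2.92503793 -4.48473087  6.52086615] along -5.351327151804173 across 0.17876118216709136 pos along from landing 0.034464817948116566 -0.0009168408476045563
[(200, 143), (202, 147), (204, 147), (206, 148), (208, 147), (210, 147), (212, 147), (214, 147), (216, 147), (218, 147), (220, 147), (222, 147), (224, 147), (226, 147), (228, 146), (230, 146), (232, 134), (234, 51), (236, 28), (238, 36), (240, 35), (242, 34), (244, 35), (246, 34), (248, 39), (250, 155), (252, 115), (254, 78), (256, 117), (258, 130), (260, 130), (262, 130), (264, 130), (266, 125), (268, 84), (270, 65), (272, 65), (274, 65)]
```

Run:
```python
from h import *
o=manip.get_obs();t=np.radians(58.8);v=np.array([np.cos(t),np.sin(t)])
d=cam("wrist");p=o["position"][:2]
for z in (.124,.128,.131): print(z,(onz(d,317,249.5,z)[:2]-p)@v)
print("fin front",(onz(d,317,267.5,.116)[:2]-p)@v,"roof front",(onz(d,317,255,.116)[:2]-p)@v)
```

```text
0.124 0.02309684812746133
0.128 0.024401743044050166
0.131 0.025380414231491837
fin front 0.01258701662925935 roof front 0.018095038318314327
```

>>> carry_out([
  [0,0,0,0.05,0,-0.02,1],
  [0,0,0,0.1,0,-0.02,1],
  [0,0,0,0.15,0,-0.02,1],
  [0,0,0,0.2,0,-0.02,1],
  [0,0,0,0.25,0,-0.02,1],
  [0,0,0,0.3,0,-0.02,1],
  [0,0,0,0.35,0,-0.02,1],
  [0,0,0,0.4,0,-0.02,1],
])

```text
time_s: 11.22
position: [0.5633, -0.1303, 0.1405]
eef_rot: [0.871, 0.49, -0.001, 0.001]
ft_force: [-2.6, -5.5, 5.1]
grip_width: 0.0114
finger_force: 60.2
```

>>> carry_out([
  [0,0,0,0.1,0,-0.03,1],
  [0,0,0,0.2,0,-0.03,1],
  [0,0,0,0.3,0,-0.03,1],
  [0,0,0,0.4,0,-0.03,1],
  [0,0,0,0.4,0,-0.03,1],
])

```text
time_s: 11.63
position: [0.5661, -0.1242, 0.1405]
eef_rot: [0.871, 0.491, 0.0, 0.0]
ft_force: [-2.2, -3.7, 2.2]
grip_width: 0.0113
finger_force: 59.8
```

```bash
cat > s.py <<'E'
from h import *
o=manip.get_obs();t=np.radians(58.8);v=np.array([np.cos(t),np.sin(t)]);F=o["ft_force"]
p=o["position"][:2];print(o["position"],F.round(2),"along %.2f across %.2f"%(F[:2]@v,F[:2]@[-v[1],v[0]]),"moved",(p-[.5428,-.1628])@v,o["moment"].round(2))
d=cam("wrist");g=d["frame"].astype(float).sum(2)/3
print([(r,int(g[r,312:322].mean())) for r in range(240,276,1)])
E
python3 s.py
```

```text
[ 0.56609812 -0.12419004  0.14050717] [-2.21 -3.71  2.2 ] along -4.32 across -0.04 moved 0.04509463280558609 [-0.91  0.35  0.02]
[(240, 153), (241, 153), (242, 153), (243, 153), (244, 153), (245, 153), (246, 153), (247, 153), (248, 152), (249, 152), (250, 151), (251, 151), (252, 152), (253, 152), (254, 152), (255, 153), (256, 152), (257, 151), (258, 144), (259, 117), (260, 71), (261, 34), (262, 24), (263, 27), (264, 35), (265, 37), (266, 36), (267, 38), (268, 37), (269, 35), (270, 35), (271, 36), (272, 35), (273, 36), (274, 33), (275, 38)]
```

>>> carry_out([
  [0,0,0,0.05,0,-0.015,1],
  [0,0,0,0.1,0,-0.015,1],
  [0,0,0,0.15,0,-0.015,1],
  [0,0,0,0.2,0,-0.015,1],
  [0,0,0,0.2,0,-0.015,1],
])

```text
time_s: 12.1
position: [0.5667, -0.1226, 0.1405]
eef_rot: [0.871, 0.491, -0.0, -0.0]
ft_force: [-2.2, -3.9, 0.6]
grip_width: 0.0112
finger_force: 59.6
```

```bash
python3 s.py
```

```text
[ 0.56672729 -0.12264195  0.14050686] [-2.22 -3.86  0.61] along -4.45 across -0.10 moved 0.04674474737986623 [-0.96  0.33 -0.01]
[(240, 152), (241, 153), (242, 153), (243, 153), (244, 153), (245, 152), (246, 152), (247, 153), (248, 153), (249, 152), (250, 152), (251, 152), (252, 152), (253, 152), (254, 151), (255, 150), (256, 150), (257, 151), (258, 151), (259, 151), (260, 145), (261, 120), (262, 77), (263, 38), (264, 23), (265, 28), (266, 34), (267, 36), (268, 37), (269, 36), (270, 37), (271, 37), (272, 36), (273, 34), (274, 35), (275, 36)]
```

>>> carry_out([
  [0,0,0,0.05,0,0,1],
  [0,0,0,0.1,0,0,1],
  [0,0,0,0.1,0,0,1],
])

```text
time_s: 12.4
position: [0.5671, -0.122, 0.1405]
eef_rot: [0.871, 0.491, -0.0, -0.0]
ft_force: [-2.2, -5.0, 0.9]
grip_width: 0.0114
finger_force: 59.6
```

```bash
python3 s.py
```

```text
[ 0.56709738 -0.12202673  0.14050754] [-2.15 -5.05  0.89] along -5.43 across -0.77 moved 0.04746269961381308 [-1.08  0.43  0.02]
[(240, 152), (241, 152), (242, 153), (243, 152), (244, 153), (245, 152), (246, 153), (247, 153), (248, 153), (249, 152), (250, 152), (251, 152), (252, 152), (253, 152), (254, 151), (255, 152), (256, 151), (257, 149), (258, 150), (259, 151), (260, 146), (261, 127), (262, 86), (263, 42), (264, 25), (265, 25), (266, 34), (267, 36), (268, 37), (269, 37), (270, 36), (271, 37), (272, 36), (273, 34), (274, 35), (275, 35)]
```

>>> carry_out([
  [0,0,0,0.04,0,0,1],
  [0,0,0,0.08,0,0,1],
  [0,0,0,0.12,0,0,1],
  [0,0,0,0.16,0,0,1],
  [0,0,0,0.18,0,0,1],
  [0,0,0,0.18,0,0,1],
  [0,0,0,0.18,0,0,1],
  [0,0,0,0.18,0,0,1],
  [0,0,0,0.18,0,0,1],
  [0,0,0,0.18,0,0,1],
  [0,0,0,0.18,0,0,1],
])

```text
time_s: 13.37
position: [0.5675, -0.1213, 0.1405]
eef_rot: [0.871, 0.491, -0.001, 0.0]
ft_force: [-2.3, -5.3, 0.9]
grip_width: 0.0117
finger_force: 59.6
```

```bash
python3 s.py
```

```text
[ 0.567526   -0.12130791  0.14051594] [-2.33 -5.35  0.85] along -5.78 across -0.78 moved 0.04829958686254672 [-1.32  0.57 -0.01]
[(240, 153), (241, 151), (242, 152), (243, 152), (244, 153), (245, 153), (246, 152), (247, 153), (248, 152), (249, 153), (250, 152), (251, 152), (252, 151), (253, 152), (254, 152), (255, 152), (256, 152), (257, 151), (258, 151), (259, 149), (260, 147), (261, 133), (262, 93), (263, 45), (264, 23), (265, 24), (266, 31), (267, 37), (268, 35), (269, 37), (270, 37), (271, 38), (272, 36), (273, 35), (274, 35), (275, 36)]
```

>>> carry_out([
  [0,0,0,0.04,0,0,1],
  [0,0,0,0.08,0,0,1],
  [0,0,0,0.12,0,0,1],
  [0,0,0,0.12,0,0,1],
  [0,0,0,0.12,0,0,1],
  [0,0,0,0.12,0,0,1],
  [0,0,0,0.12,0,0,1],
  [0,0,0,0.12,0,0,1],
])

```text
time_s: 14.08
position: [0.5678, -0.1208, 0.1405]
eef_rot: [0.871, 0.491, -0.001, 0.0]
ft_force: [-2.8, -6.8, 1.8]
grip_width: 0.0115
finger_force: 59.6
```

```bash
python3 s.py; python3 -c "
from h import *
d=cam('wrist');cv2.imwrite('pics/w5.png',d['frame'][:,:,::-1])"
```

```text
[ 0.56778813 -0.1208345   0.14052063] [-2.75 -6.85  1.83] along -7.28 across -1.19 moved 0.0488403168438203 [-1.56  0.73 -0.04]
[(240, 153), (241, 152), (242, 151), (243, 150), (244, 151), (245, 152), (246, 153), (247, 153), (248, 153), (249, 152), (250, 153), (251, 152), (252, 152), (253, 151), (254, 151), (255, 152), (256, 151), (257, 151), (258, 151), (259, 151), (260, 147), (261, 131), (262, 92), (263, 45), (264, 21), (265, 25), (266, 32), (267, 35), (268, 38), (269, 39), (270, 37), (271, 36), (272, 36), (273, 37), (274, 33), (275, 35)]
```

View pics/w5.png

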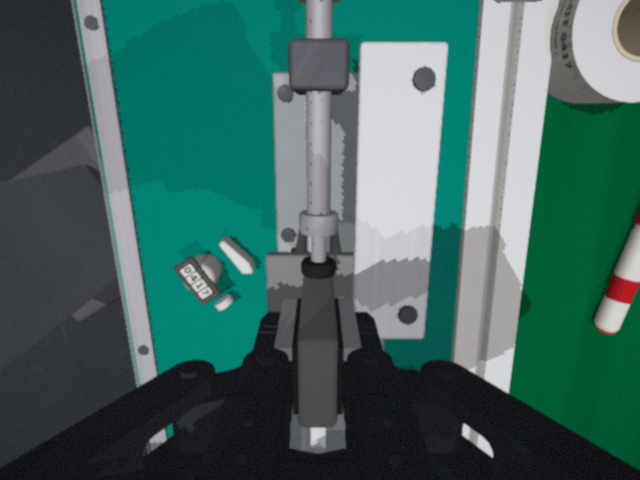

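The fin touches the buffer: the black buffer is at rows 261–277 and the fixed collar ends at about row 238. I'll compare the collar-to-buffer length with the free state in w4 to get the compression.

Run:
```python
from h import *
import pickle
d4=pickle.load(open("w4.pkl","rb"));d5=cam("wrist");t=np.radians(58.8);v=np.array([np.cos(t),np.sin(t)])
for d,lo,hi in((d4,85,132),(d5,205,268)):
    g=d["frame"].astype(float).sum(2)/3
    print([(r,int(g[r,315:321].mean()),int(g[r,305:311].mean()),int(g[r,326:330].mean())) for r in range(lo,hi)])
    d["g"]=g
```

```text
[(85, 185, 140, 136), (86, 190, 140, 136), (87, 190, 142, 137), (88, 188, 142, 137), (89, 186, 143, 136), (90, 183, 144, 134), (91, 182, 145, 132), (92, 182, 144, 132), (93, 180, 141, 131), (94, 178, 140, 129), (95, 178, 139, 127), (96, 178, 139, 126), (97, 178, 142, 124), (98, 170, 140, 119), (99, 149, 130, 109), (100, 145, 134, 120), (101, 158, 152, 138), (102, 168, 161, 147), (103, 174, 162, 149), (104, 176, 159, 148), (105, 176, 160, 148), (106, 176, 161, 148), (107, 177, 162, 147), (108, 176, 160, 148), (109, 176, 158, 148), (110, 176, 157, 149), (111, 176, 156, 148), (112, 176, 159, 149), (113, 176, 158, 149), (114, 176, 158, 148), (115, 176, 159, 149), (116, 176, 160, 149), (117, 176, 159, 149), (118, 176, 159, 151), (119, 175, 157, 151), (120, 176, 156, 150), (121, 176, 156, 151), (122, 176, 153, 151), (123, 176, 153, 150), (124, 176, 152, 150), (125, 176, 152, 149), (126, 169, 147, 142), (127, 137, 120, 115), (128, 86, 80, 71), (129, 47, 55, 42), (130, 41, 47, 37), (131, 39, 44, 37)]
[(205, 155, 135, 107), (206, 155, 136, 106), (207, 155, 137, 107), (208, 154, 135, 105), (20
[... 553 characters left out ...]
, 141, 131), (235, 151, 131, 123), (236, 149, 123, 115), (237, 154, 123, 109), (238, 156, 125, 106), (239, 157, 125, 105), (240, 157, 125, 105), (241, 157, 125, 104), (242, 157, 125, 103), (243, 157, 125, 103), (244, 157, 125, 103), (245, 157, 125, 102), (246, 156, 125, 103), (247, 157, 123, 103), (248, 157, 123, 105), (249, 157, 120, 105), (250, 157, 112, 103), (251, 157, 101, 94), (252, 157, 84, 79), (253, 157, 73, 66), (254, 156, 74, 65), (255, 156, 78, 66), (256, 156, 69, 59), (257, 156, 51, 43), (258, 156, 37, 32), (259, 156, 28, 26), (260, 155, 25, 26), (261, 145, 21, 23), (262, 105, 22, 20), (263, 51, 24, 19), (264, 23, 23, 25), (265, 26, 31, 28), (266, 34, 31, 29), (267, 36, 30, 33)]
```

Run:
```python
from h import *
import pickle
d4=pickle.load(open("w4.pkl","rb"));d5=cam("wrist")
for z in (.127,.131): print(z,[np.linalg.norm(onz(d,318,a,z)-onz(d,318,b,z))*1e3 for d,a,b in((d4,99.5,127.9),(d5,235.3,262.3))])
```

```text
0.127 [np.float64(14.52795525420849), np.float64(10.91831859004079)]
0.131 [np.float64(14.283600936884213), np.float64(10.638487128318106)]
```

>>> carry_out([
  [0,0,0,0.04,0,0,1],
  [0,0,0,0.04,0,0,1],
  [0,0,0,0.04,0,0,1],
  [0,0,0,0.04,0,0,1],
  [0,0,0,0.04,0,0,1],
  [0,0,0,0.04,0,0,1],
  [0,0,0,0.04,0,0,1],
  [0,0,0,0.04,0,0,1],
])

```text
time_s: 14.95
position: [0.5679, -0.1208, 0.1405]
eef_rot: [0.871, 0.491, -0.002, 0.0]
ft_force: [-2.8, -7.2, 2.3]
grip_width: 0.0111
finger_force: 59.7
```

```bash
python3 s.py | head -1
```

```text
[ 0.56785392 -0.12075718  0.14053051] [-2.81 -7.19  2.35] along -7.61 across -1.32 moved 0.04894053055335397 [-1.68  0.81  0.  ]
```

>>> carry_out([
  [0,0,0,0.04,0,0,0.6],
  [0,0,0,0.04,0,0,0.4],
  [0,0,0,0.04,0,0,0.2],
  [0,0,0,0.04,0,0,0.2],
  [0,0,0,0.04,0,0,0.2],
  [0,0,0,0.04,0,0,0.2],
])

```text
time_s: 15.5
position: [0.5698, -0.1177, 0.1407]
eef_rot: [0.871, 0.492, 0.0, -0.0]
ft_force: [0.0, 0.0, 0.2]
grip_width: 0.0343
finger_force: 0.0
```

```bash
python3 s.py; python3 -c "
from h import *
d=cam('wrist');cv2.imwrite('pics/w6.png',d['frame'][:,:,::-1])"
```

```text
[ 0.56975908 -0.11768116  0.14070646] [0.05 0.03 0.22] along 0.05 across -0.03 moved 0.05255857598011425 [ 0.   -0.01  0.02]
[(240, 151), (241, 151), (242, 151), (243, 152), (244, 151), (245, 149), (246, 150), (247, 152), (248, 153), (249, 152), (250, 152), (251, 151), (252, 150), (253, 150), (254, 152), (255, 152), (256, 152), (257, 153), (258, 152), (259, 152), (260, 152), (261, 151), (262, 152), (263, 151), (264, 151), (265, 152), (266, 151), (267, 151), (268, 149), (269, 148), (270, 141), (271, 113), (272, 68), (273, 32), (274, 22), (275, 26)]
```

View pics/w6.png

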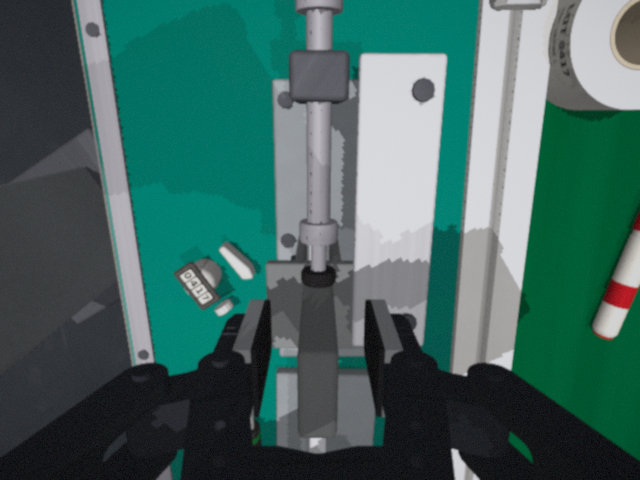

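Released: the fin sits free between the open pads (271 and 366) and the buffer still touches it. I'll retreat straight up.

>>> carry_out([
  [0,0,0,0,0,-0.5,0.1],
  [0,0,0,0,0,-1.5,0],
  [0,0,0,0,0,-3,0],
  [0,0,0,0,0,-5,0],
  [0,0,0,0,0,-7,0],
  [0,0,0,0,0,-9,0],
  [0,0,0,0,0,-11,0],
  [0,0,0,0,0,-12,0],
  [0,0,0,0,0,-12,0],
  [0,0,0,0,0,-12,0],
  [0,0,0,0,0,-12,0],
  [0,0,0,0,0,-12,0],
])

```text
time_s: 16.6
position: [0.5684, -0.1183, 0.2592]
eef_rot: [0.871, 0.491, -0.001, -0.001]
ft_force: [0.4, 0.2, -1.0]
grip_width: 0.0427
finger_force: 0.0
```

```bash
python3 -c "
from h import *
d=cam('wrist');cv2.imwrite('pics/w7.png',d['frame'][:,:,::-1]);print(manip.get_obs()['ft_force'])"
```

```text
[ 0.08015327  1.59833151 -1.2163298 ]
```

View pics/w7.png

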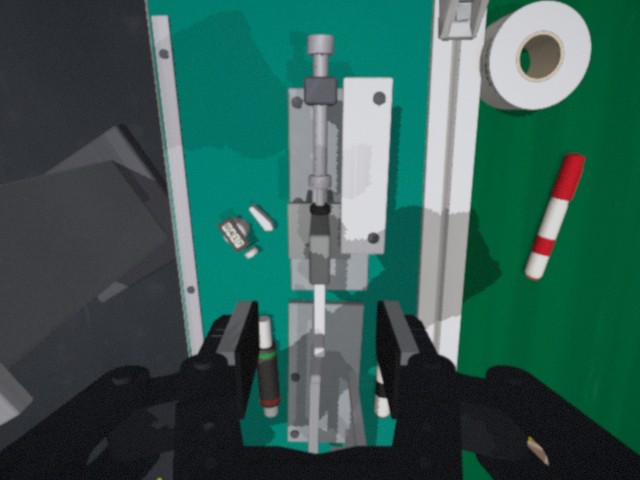

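The carrier hangs in line on rail B with the buffer (320,208) against its fin. The gripper is clear and the bystanders are in place, so I'm handing it in.

```bash
python3 -c "
from plant import manip
print(manip.job_done())"
```

```text
the job is handed in; nothing more can be done
None
```

I moved the carrier to rail B and released it hanging under the keeper with the buffer (pressed about 4 mm of its 7 mm, roughly 5 N by estimate) still against its fin; the job was handed in at about 17 s, and the hand-in gave no verdict.

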